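# Build one kiln tier

### The arm

A 7-joint arm with a two-finger parallel gripper is mounted at the origin on the work surface. World frame = base frame: x ahead of the robot, y to its left, z up, the work surface at z = 0. Lengths are in m, angles in rad, forces in N, time in s.
With the tool pointing down it reaches from about 0.4 to 0.875 m from the base axis. Payload 19.3 kg.
Tool frame: the origin (TCP) lies between the finger pads; the fingertips stand 17 mm ahead of it and the grasp point (between the pads) lies 2 mm behind it; z points along the fingers, x is the direction in which the jaws open and shut, and the axes are right-handed (so a half turn about z gives the same grasp; the last joint's range is limited). The gripper opens to 85 mm and grips with 20 to 120 N. Pads are 22 mm wide; open, the fingers measure 114 mm over their backs; the gripper's body (76 mm by 85 mm) begins 54 mm behind the grasp point. The pads swing forward as they close: fully open they stand 13 mm farther back than shut.
Start: joints at [-1.359, 0.521, -0.036, 1.599, 0.021, 1.021, -0.113], TCP at [0.174, 0.6, 0.248] pointing down, gripper open.
Joint ranges: [-2.91, 2.91], [-0.3, 2.13], [-1.5, 1.42], [0.17, 2.43], [-1.26, 4.41], [0.16, 1.93], [-2.52, 2.52]. Speed limits (rad/s): [1.89, 1.89, 2.39, 2.39, 3.01, 3.01, 3.01].

### API

Orientations are given as [roll, pitch, yaw] about the fixed x, y, z axes, in that order (R = Rz(yaw) Ry(pitch) Rx(roll)).
In Python, from workcell import bot gives the robot as it stands. The module is installed in compiled form; this text tells all that it offers.
- The arm moves only by the tool arm_command, never from a script. Its argument "targets" is a list of rows, each a list of 6 numbers: the shift along the tool's x, y, z in mm, then the turn, a rotation vector about the tool's x, y, z in degrees. In form: [[x, y, z, wx, wy, wz], ...]. A call has 1 to 8 rows; each row shifts and turns the pose as measured when the row begins, along the tool's axes as they then stand; what a row does not reach is not made up. A row lasts 1/10 s, in which the tool goes at most 50 mm and 8.59 degrees, less where a joint would pass 70% of its speed; a pose out of reach is approached as far as the arm can. A call is refused whole if a number of a shift passes 50 or a number of a turn 8.59, either way. A call with a gripper value outside its range is refused whole. "grip" is the opening in per cent of the stroke, from 0 (shut) to 100 (fully open), set as the call begins (left out, the last holds). The fingers move at their own pace and stop on an object; "grip_force" is the grip in N (left out, the last holds). Time passes only in rows, so rows that do not move let the fingers close. It gives the time, the measured TCP pose, the force and the opening at its end, in the units of the state.
- bot.observe(): the state, without advancing time (a new reading comes with each control period).
- bot.grab_frame(name): name is "side" or "top"; returns a dict with "color" (400x640x3 uint8, red, green, blue), "depth" (400x640 float32, m along the optical axis (not along the pixel's ray), 0 where there is no reading), "fov_y" (degrees; the focal length in pixels is half the picture's height over the tangent of half this angle, whatever the lens; pixels are square), "cx", "cy" (the principal point, pixels), "R" (3x3) and "t" (3): a world point X has camera coordinates R X + t. Camera axes: x right, y down, z forward; pixel columns grow to the right and rows downward; lengths in m; the calibration is good to about 2 mm. A picture is of the moment at which its call begins.
- bot.job_done(): hands the job in, once; it reports no verdict.
The state is a dict: "clock": time; "qpos": joint angles; "qd": joint speeds; "joint_efforts": joint torques, N m; "position": TCP position; "tool_rot": TCP orientation; "force": force on the tool from outside, world axes, zero at the start; "moment": the same for the moment, N m; "grip_width": finger opening in m.
Only numpy, scipy, OpenCV 4.12 (cv2) and the standard library are available. Lean on these libraries where they do the work, as an engineer would, in place of code of your own. Each camera call takes 0.05 s, during which the arm holds its last target. There are 200 camera calls.

### The job

Build one tier for the kiln: first stand the low bowl in the middle of the lower kiln shelf, then stand the two tall props on the pale round patches at its two ends, next lay the loose kiln shelf flat across both props, centred and lined up with the lower shelf, and last stand the tall cup in the middle of that loose shelf. Everything ends upright and standing by itself; set each thing down without letting it drop, and leave the short prop, the amber jar and the pigment dish where they are.

Things in the scene. Friction and masses are not known exactly. Their poses are not given: they have to be found in the camera images.
- lower_shelf: lower kiln shelf, fixed: tan slab 260 x 100 mm, top face 30 mm above the table. Two pale round patches (50 mm diameter, flush) on top mark where the props go, at x = +95 and -95 mm on its centre line. Origin at table level under its centre; x along its length, y across, z up. Lies within 0.2 rad of world x, left or right of the round things.
- upper_shelf: loose kiln shelf: plain tan slab 240 x 62 x 15 mm, about 420 g, no patches, lying flat on the table on the other side from the lower shelf, within 0.2 rad of world x. Origin at the centre of its underside; x along its length, y across its 62 mm width, z up. Either end may face either way when laid.
- bowl: low bowl: open straight-sided round vessel of pinkish unglazed clay, 64 mm outside diameter, 40 mm high, wall 4 mm, foot 58 mm wide, about 100 g, upright on the table at the start. Grip it across the outside. Origin at the centre of its underside, z up; its yaw means nothing.
- cup: tall cup without a handle: open straight-sided round vessel of pinkish unglazed clay, 50 mm outside diameter, 70 mm high, wall 4 mm, foot 46 mm wide, about 140 g, upright on the table at the start. Origin at the centre of its underside, z up; its yaw means nothing.
- prop_a: tall kiln prop: upright plain cylinder of cream fireclay, 40 mm diameter, 60 mm high, about 130 g, dark bore drawn on its end (closed, flush); stands on the table at the start. Origin at the centre of its underside, z up; its yaw means nothing. The two tall props are identical and interchangeable.
- prop_b: tall kiln prop: upright plain cylinder of cream fireclay, 40 mm diameter, 60 mm high, about 130 g, dark bore drawn on its end (closed, flush); stands on the table at the start. Origin at the centre of its underside, z up; its yaw means nothing. The two tall props are identical and interchangeable.
- short_prop: short kiln prop, not wanted, leave it: squat cylinder of cream fireclay, 54 mm diameter, 30 mm high, dark bore on its end. Loose, upright on the table among the other things. Origin at the centre of its underside.
- jar: bystander, leave it: small closed amber glass jar with a dark lid, 44 mm diameter, 55 mm high, loose and upright on the table. Origin at the centre of its underside.
- dish: bystander, leave it: low white dish of blue pigment, 72 mm across, 20 mm high, loose on the table. Origin at the centre of its underside. The seven round things stand between the two kiln shelves, at least 90 mm apart centre to centre; other equipment only beyond x = 0.74 m and more than 0.45 m to either side.
Mind the look-alikes: they are no part of the job. What is shaped like the cup but purple or yellow is not meant.

How it is judged:
On the way, in this order (a step that is already met when the one before it is completed fails the run):
1. the low bowl stands released in the middle of the lower shelf (x of bowl in the frame of lower_shelf between -0.015 and 0.015 m and y of bowl in the frame of lower_shelf between -0.015 and 0.015 m and z of bowl in the frame of lower_shelf between 0.025 and 0.035 m and angle between bowl's own z axis and vertical below 0.1 rad and linear speed of bowl below 0.02 m/s and contact force between the fingers and bowl below 0.1 N), for 0.2 s.
2. both tall props stand released on the two patches (((x of prop_a in the frame of lower_shelf between 0.08 and 0.11 m and y of prop_a in the frame of lower_shelf between -0.015 and 0.015 m and z of prop_a in the frame of lower_shelf between 0.025 and 0.035 m and x of prop_b in the frame of lower_shelf between -0.11 and -0.08 m and y of prop_b in the frame of lower_shelf between -0.015 and 0.015 m and z of prop_b in the frame of lower_shelf between 0.025 and 0.035 m) or (x of prop_b in the frame of lower_shelf between 0.08 and 0.11 m and y of prop_b in the frame of lower_shelf between -0.015 and 0.015 m and z of prop_b in the frame of lower_shelf between 0.025 and 0.035 m and x of prop_a in the frame of lower_shelf between -0.11 and -0.08 m and y of prop_a in the frame of lower_shelf between -0.015 and 0.015 m and z of prop_a in the frame of lower_shelf between 0.025 and 0.035 m)) and angle between each of prop_a, prop_b's own z axis and vertical below 0.1 rad and linear speed of each of prop_a, prop_b below 0.02 m/s and contact force between the fingers and prop_a below 0.1 N and contact force between the fingers and prop_b below 0.1 N), for 0.2 s.
3. the loose shelf lies released across both props, lined up with the lower shelf (x of upper_shelf in the frame of lower_shelf between -0.015 and 0.015 m and y of upper_shelf in the frame of lower_shelf between -0.015 and 0.015 m and z of upper_shelf in the frame of lower_shelf between 0.085 and 0.095 m and angle between the x axis of upper_shelf and the x axis of lower_shelf, either way round below 0.15 rad and angle between upper_shelf's own z axis and vertical below 0.1 rad and linear speed of upper_shelf below 0.02 m/s and contact force between the fingers and upper_shelf below 0.1 N), for 0.2 s.
4. the tall cup stands released in the middle of the loose shelf (x of cup in the frame of upper_shelf between -0.015 and 0.015 m and y of cup in the frame of upper_shelf between -0.015 and 0.015 m and z of cup in the frame of upper_shelf between 0.01 and 0.02 m and angle between cup's own z axis and vertical below 0.1 rad and linear speed of cup below 0.02 m/s and contact force between the fingers and cup below 0.1 N), for 0.2 s.
At the end, for the whole second after the job is handed in: Bowl at the centre of the lower shelf, a tall prop on each patch, loose shelf on the props centred and parallel (0.15 rad), cup at its centre: each within 15 mm along and across and 5 mm in height, tilt under 0.1 rad, at rest, released (all of step 1 and all of step 2 and all of step 3 and all of step 4); the robot touches nothing.
It fails at once if a bystander (short prop, jar or dish) was moved more than 20 mm (distance of any of short_prop, jar, dish from where it was at the start of the episode above 0.02 m).
It fails at once if something was dropped (moving faster than 0.6 m/s with no finger on it) ((linear speed of bowl above 0.6 m/s and contact force between the fingers and bowl below 0.05 N) or (linear speed of cup above 0.6 m/s and contact force between the fingers and cup below 0.05 N) or (linear speed of prop_a above 0.6 m/s and contact force between the fingers and prop_a below 0.05 N) or (linear speed of prop_b above 0.6 m/s and contact force between the fingers and prop_b below 0.05 N) or (linear speed of upper_shelf above 0.6 m/s and contact force between the fingers and upper_shelf below 0.05 N)).
It also fails if it takes over 128 s, if anything falls off the work surface, if the arm or the gripper's body presses on something with over 40 N, if the wrist force passes 120 N, or if a joint passes its speed limit or range.

## Working session

There is one attempt and no reset: what is moved stays moved. The work goes in short steps, Python scripts to look and compute and a tool call to move; the robot and the scene stay as the last step left them, time stands still between calls to the robot, and variables do not carry over. Pictures are saved under pics/ and viewed, about 12 in all and at most 16, crops included, and the job is handed in when it is done.

Besides the shell and the picture viewer there is one more tool, called after "Request:" as name(argument=value, ...) on one line, values as JSON. arm_command: Moves the arm, as the interface text tells. Its arguments: {"type":"object","properties":{"targets":{"type":"array"},"grip":{"type":"number"},"grip_force":{"type":"number"}},"required":["targets"]}

```bash
mkdir -p pics
cat > h.py <<'E'
import numpy as np, cv2
from workcell import bot
def grab(n):
    f=bot.grab_frame(n); f['f']=200/np.tan(np.radians(f['fov_y'])/2); f['R']=np.array(f['R']);f['t']=np.array(f['t']); return f
def save(f,name): cv2.imwrite('pics/'+name,f['color'][:,:,::-1])
def ray(f,u,v,z):
    d=f['R'].T@np.array([(u-f['cx'])/f['f'],(v-f['cy'])/f['f'],1]); c=-f['R'].T@f['t']
    return c+d*(z-c[2])/d[2]
def proj(f,X):
    p=f['R']@np.array(X)+f['t']; return p[:2]/p[2]*f['f']+[f['cx'],f['cy']]
def cloud(f):
    v,u=np.mgrid[0:400,0:640]; d=f['depth']
    P=np.stack([(u-f['cx'])/f['f']*d,(v-f['cy'])/f['f']*d,d],-1)
    return (P-f['t'])@f['R']
E
python3 - <<'E'
from h import *
print(bot.observe())
for n in('side','top'):
    f=grab(n);save(f,n+'0.png');print(n,f['f'],f['cx'],f['cy'],-f['R'].T@f['t'],f['R'].round(2).tolist())
E
```

```text
{'clock': 0.0, 'qpos': array([-1.35917354,  0.52204909, -0.03631886,  1.59997727,  0.02122558,
        1.02113431, -0.1127835 ]), 'qd': array([-0.00240986,  0.00011368,  0.00086058,  0.00080772, -0.0005015 ,
        0.00011338, -0.00019871]), 'joint_efforts': array([-5.37048836e-04, -9.27096319e+01,  1.97959967e+00, -3.69957340e+01,
        1.79781258e-02,  7.84316508e-03,  2.26314839e-06]), 'position': array([0.1737743 , 0.6000258 , 0.24771499]), 'tool_rot': array([3.14148156e+00, 1.17717247e-03, 1.28898541e+00]), 'force': array([ 0.83726779, -0.50740246, -0.45369851]), 'moment': array([0.02932758, 0.01840654, 0.01106923]), 'grip_width': 0.08549594698870625}
side 480.24718222781854 317.44635592801836 198.58018055779095 [0.4582364  0.74100515 0.96113894] [[-1.0, -0.08, 0.02], [-0.07, 0.78, -0.62], [0.03, -0.62, -0.78]]
top 363.5795085702444 316.75370158642914 203.73268470595082 [0.35145658 0.00326008 0.87010989] [[-0.12, -0.99, -0.0], [-0.97, 0.12, -0.2], [0.2, -0.02, -0.98]]
```

View pics/top0.png

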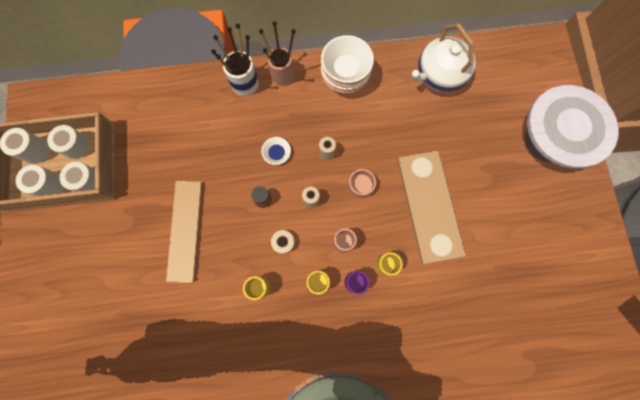

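View pics/side0.png

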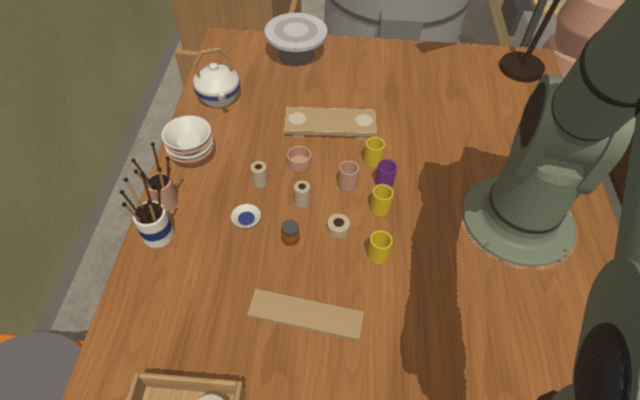

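Top view: the bowl is at (362,182) and the pinkish cup at (345,239). The yellow and purple look-alikes are at (255,288), (318,282), (391,264) and (357,282). The tall props are the narrow ones at (328,148) and (311,196), and the squat one at (283,241) is the short prop. The jar is at (261,196), the dish at (276,151), the lower shelf with patches at (432,207), and the loose shelf at (184,231).

```bash
cat > m.py <<'E'
from h import *
def top(f,c,r,z,tol=.006):
    P=cloud(f); m=(f['depth']>0)&(np.hypot(P[...,0]-c[0],P[...,1]-c[1])<r)&(abs(P[...,2]-z)<tol)
    q=P[m]; 
    if len(q)<8: return None
    (cx,cy),rad=cv2.minEnclosingCircle(q[:,:2].astype(np.float32)); return np.round([cx,cy,rad,q[:,2].mean(),len(q)],4)
def rect(f,c,r,z,tol=.005):
    P=cloud(f); m=(f['depth']>0)&(np.hypot(P[...,0]-c[0],P[...,1]-c[1])<r)&(abs(P[...,2]-z)<tol)
    m=cv2.morphologyEx(m.astype(np.uint8),cv2.MORPH_OPEN,np.ones((3,3)))
    n,l,s,_=cv2.connectedComponentsWithStats(m); m=l==1+np.argmax(s[1:,4])
    return cv2.minAreaRect((P[m][:,:2]*1000).astype(np.float32)), P[m][:,2].mean()
E
python3 - <<'E'
from m import *
ft=grab('top'); fs=grab('side')
T={'bowl':(362,182,.04),'cup':(345,239,.07),'pA':(328,148,.06),'pB':(311,196,.06),'short':(283,241,.03),'jar':(261,196,.055),'dish':(276,151,.02),'y1':(255,288,.07),'y2':(318,282,.07),'pu':(357,282,.07),'y3':(391,264,.07)}
for k,(u,v,z) in T.items():
    c=ray(ft,u,v,z)
    print(k,c[:2].round(3),'top',top(ft,c,.05,z),'side',top(fs,c,.05,z))
for n,(u,v,z) in {'low':(432,207,.03),'up':(184,231,.015)}.items():
    c=ray(ft,u,v,z)
    for f in(ft,fs): print(n,rect(f,c,.16,z))
for n,f in(('top',ft),('side',fs)):
    hsv=cv2.cvtColor(f['color'],cv2.COLOR_RGB2HSV); P=cloud(f); c=ray(ft,432,207,.03)
    m=(hsv[...,1]<75)&(hsv[...,2]>150)&(np.hypot(P[...,0]-c[0],P[...,1]-c[1])<.14)&(abs(P[...,2]-.03)<.015)
    m=cv2.morphologyEx(m.astype(np.uint8),cv2.MORPH_OPEN,np.ones((3,3)))
    _,l,s,ce=cv2.connectedComponentsWithStats(m)
    for i in range(1,len(s)): 
        if s[i,4]>20: print(n,'patch',s[i,4],ce[i].round(1),ray(f,*ce[i],.03).round(4))
c=ft['color'][120:300,160:480]; a=cv2.resize(c,None,fx=2.4,fy=2.4,interpolation=cv2.INTER_CUBIC); cv2.imwrite('pics/crop1.png',a[:,:,::-1])
E
```

```text
bowl [ 0.558 -0.129] top [ 5.597e-01 -1.290e-01  3.230e-02  3.920e-02  1.580e+02] side [ 5.615e-01 -1.281e-01  3.470e-02  3.880e-02  1.420e+02]
cup [ 0.427 -0.068] top [ 4.27e-01 -6.72e-02  2.49e-02  6.93e-02  1.27e+02] side [ 4.287e-01 -6.970e-02  2.780e-02  6.870e-02  1.270e+02]
pA [ 0.644 -0.058] top [ 6.54e-01 -5.71e-02  1.99e-02  6.01e-02  2.15e+02] side [ 6.535e-01 -5.780e-02  2.190e-02  6.000e-02  1.610e+02]
pB [ 0.535 -0.005] top [ 5.392e-01 -3.000e-03  2.000e-02  6.010e-02  2.340e+02] side [ 5.40e-01 -4.50e-03  2.25e-02  6.00e-02  1.83e+02]
short [0.444 0.072] top [4.441e-01 7.450e-02 2.680e-02 3.030e-02 4.240e+02] side [4.447e-01 7.450e-02 2.820e-02 3.030e-02 3.500e+02]
jar [0.55  0.109] top [5.553e-01 1.125e-01 2.020e-02 5.490e-02 2.330e+02] side [5.568e-01 1.127e-01 2.260e-02 5.490e-02 2.150e+02]
dish [0.667 0.066] top [6.70e-01 6.74e-02 3.55e-02 1.81e-02 2.47e+02] side [6.702e-01 6.730e-02 3.710e-02 1.840e-02 2.280e+02]
y1 [0.346 0.139] top [3.476e-01 1.409e-01 2.500e-02 6.950e-02 1.440e+02] side [3.483e-01 1.400e-01 2.660e-02 6.920e-02 1.520e+02]
y2 [0.342 0.003] top [3
[... 460 characters left out ...]
35675811767578), 3.0453288555145264), np.float64(0.029835542008624094))
low (((486.1506042480469, -281.67535400390625), (259.91363525390625, 106.260986328125), 3.399366617202759), np.float64(0.030251052676989982))
up (((501.3330993652344, 304.0362854003906), (63.41152572631836, 239.18588256835938), 82.19780731201172), np.float64(0.01516693716972556))
up (((501.206298828125, 303.921875), (64.81585693359375, 240.2888946533203), 82.02754211425781), np.float64(0.01531952604847608))
top patch 314 [421.4 166.9] [ 0.5798 -0.2777  0.03  ]
top patch 353 [440.8 244.7] [ 0.3901 -0.2881  0.03  ]
side patch 174 [296.8 117.9] [ 0.5809 -0.2788  0.03  ]
side patch 175 [363.6 119.8] [ 0.3911 -0.2897  0.03  ]
```

View pics/crop1.png

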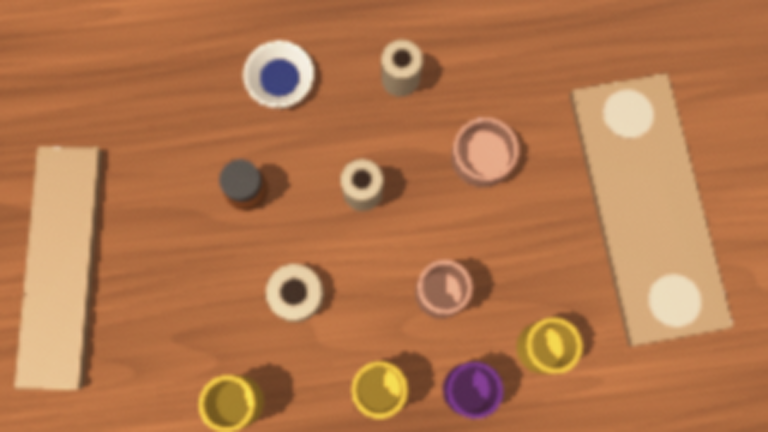

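Crop: the pinkish bowl is at (487,152) and the pinkish cup at (445,288), beside the purple (473,389) and yellow (553,345) and (379,389) look-alikes. The narrow 40 mm props are at (401,60) and (361,183), and the wide squat prop at (294,291) is not wanted. Measured diameters agree. I'll take the bowl first and turn the jaws to yaw ≈ 0.055.

Request:
arm_command(targets=[[0,0,0,0,0,8.5],[0,0,0,0,0,8.5],[0,0,0,0,0,8.5],[0,0,0,0,0,8.5],[0,0,0,0,0,8.5],[0,0,0,0,0,8.5],[0,0,0,0,0,8.5],[0,0,0,0,0,8.5]], grip=100, grip_force=40)

```text
clock: 1.0
position: [0.1739, 0.5993, 0.2467]
tool_rot: [3.139, 0.001, 0.086]
force: [0.1, -0.2, -0.5]
grip_width: 0.0858
```

```bash
cat > nav.py <<'E'
import sys
from h import *
from scipy.spatial.transform import Rotation as Ro
def nav(x,y,z,yaw):
    s=bot.observe(); R=Ro.from_euler('xyz',s['tool_rot'])
    G=Ro.from_euler('xyz',[np.pi,0,yaw]); d=R.inv().apply(np.array([x,y,z])-s['position'])*1000
    print('shift',d.round(1),'dist',np.linalg.norm(d).round(),'rot',np.degrees((R.inv()*G).as_rotvec()).round(1),'pos',s['position'].round(4),s['tool_rot'].round(3),'F',s['force'].round(1),'w',s['grip_width'].round(4),'q7',s['qpos'].round(2)[-1],'t',s['clock'])
if __name__=='__main__': nav(*map(float,sys.argv[1:5]))
E
python3 nav.py .560 -.129 .2 .055
```

```text
Traceback (most recent call last):
  File "nav.py", line 8, in <module>
    if __name__=='__main__': nav(*map(float,sys.argv[1:5]))
                             ~~~^^^^^^^^^^^^^^^^^^^^^^^^^^^
  File "nav.py", line 7, in nav
    print('shift',d.round(1),'dist',np.linalg.norm(d).round(),'rot',np.degrees((R.inv()*G).as_rotvec()).round(1),'pos',s['position'].round(4),s['tool_rot'].round(3),'F',s['force'].round(1),'w',s['grip_width'].round(4),'q7',s['qpos'].round(2)[-1],'t',s['clock'])
                                                                                                                                                                                                 ^^^^^^^^^^^^^^^^^^^^^
AttributeError: 'float' object has no attribute 'round'
```

Request:
arm_command(targets=[[19,45,0,0,0,0.2],[19,45,0,0,0,0.2],[19,45,0,0,0,0.2],[19,45,0,0,0,0.2],[19,45,0,0,0,0.2],[19,45,0,0,0,0.2],[19,45,0,0,0,0.2],[19,45,0,0,0,0.2]])

```text
clock: 1.8
position: [0.3499, 0.2455, 0.2455]
tool_rot: [3.14, 0.002, 0.06]
force: [1.0, 0.7, 0.7]
grip_width: 0.0854
```

```bash
sed -i "s/s\['grip_width'\].round(4)/round(s['grip_width'],4)/" nav.py
python3 nav.py .560 -.129 .15 .055
```

```text
shift [187.4 386.3  95.8] dist 440.0 rot [0.1 0.1 0.3] pos [0.3499 0.2455 0.2455] [3.14e+00 2.00e-03 6.00e-02] F [1.  0.7 0.7] w 0.0854 q7 -0.56 t 1.8
```

Request:
arm_command(targets=[[21,44,9,0,0,0],[21,44,9,0,0,0],[21,44,9,0,0,0],[21,44,9,0,0,0],[21,44,9,0,0,0],[21,44,9,0,0,0],[20,40,9,0,0,0],[20,36,9,0,0,0]])

```text
clock: 2.6
position: [0.5379, -0.0914, 0.1741]
tool_rot: [-3.139, -0.003, 0.062]
force: [1.2, 0.8, 0.4]
grip_width: 0.0853
```

```bash
python3 nav.py .560 -.129 .1 .055
```

```text
shift [19.5 39.  74. ] dist 86.0 rot [-0.1 -0.2  0.4] pos [ 0.5379 -0.0914  0.1741] [-3.139e+00 -3.000e-03  6.200e-02] F [1.2 0.8 0.4] w 0.0853 q7 0.41 t 2.6
```

Request:
arm_command(targets=[[19,38,25,0,0,0.4],[0,0,25,0,0,0],[0,0,20,0,0,0],[0,0,0,0,0,0]])

```text
clock: 3.0
position: [0.5608, -0.1357, 0.1007]
tool_rot: [3.141, -0.003, 0.047]
force: [-0.8, 0.3, -0.1]
grip_width: 0.0855
```

```bash
python3 nav.py .560 -.129 .026 .055
```

```text
shift [-0.7 -6.8 74.7] dist 75.0 rot [ 0.  -0.2 -0.4] pos [ 0.5608 -0.1357  0.1007] [ 3.141e+00 -3.000e-03  4.700e-02] F [-0.8  0.3 -0.1] w 0.0855 q7 0.51 t 3.0
```

Request:
arm_command(targets=[[-1,-7,0,0,0,-0.4],[0,0,15,0,0,0],[0,0,18,0,0,0],[0,0,18,0,0,0],[0,0,15,0,0,0],[0,0,8,0,0,0],[0,0,0,0,0,0]])

```text
clock: 3.7
position: [0.562, -0.1246, 0.0271]
tool_rot: [-3.141, -0.009, 0.06]
force: [0.2, -0.7, -0.3]
grip_width: 0.0857
```

```bash
python3 nav.py .560 -.129 .026 .055
```

```text
shift [-2.3  4.3  1.1] dist 5.0 rot [-0.  -0.5  0.3] pos [ 0.562  -0.1246  0.0271] [-3.141 -0.009  0.06 ] F [ 0.2 -0.7 -0.3] w 0.0857 q7 0.55 t 3.7
```

Request:
arm_command(targets=[[-1.5,3,1,0,-0.5,0.3],[0,0,0,0,0,0]])

```text
clock: 3.9
position: [0.561, -0.128, 0.0269]
tool_rot: [-3.141, -0.0, 0.054]
force: [-0.5, -0.2, 1.5]
grip_width: 0.0854
```

Request:
arm_command(targets=[[0,0,0,0,0,0],[0,0,0,0,0,0],[0,0,0,0,0,0],[0,0,0,0,0,0],[0,0,0,0,0,0],[0,0,0,0,0,0]], grip=0)

```text
clock: 4.5
position: [0.5618, -0.1282, 0.0289]
tool_rot: [3.141, -0.003, 0.054]
force: [0.2, -0.1, -0.9]
grip_width: 0.0636
```

```bash
python3 nav.py .4856 -.2825 .12 .055
```

```text
shift [-84.2 150.  -91.3] dist 195.0 rot [ 0.  -0.1 -0. ] pos [ 0.5618 -0.1282  0.0289] [ 3.141e+00 -3.000e-03  5.400e-02] F [ 0.2 -0.1 -0.9] w 0.0636 q7 0.55 t 4.5
```

Request:
arm_command(targets=[[0,0,-15,0,0,0],[0,0,-30,0,0,0],[0,0,-30,0,0,0],[-10,18,-20,0,0,0],[-20,36,0,0,0,0],[-20,36,0,0,0,0],[-16,28,0,0,0,0],[-8,14,0,0,0,0]])

```text
clock: 5.3
position: [0.4944, -0.2662, 0.1348]
tool_rot: [3.141, -0.007, 0.059]
force: [-0.5, 0.0, -1.4]
grip_width: 0.064
```

Request:
arm_command(targets=[[-4,6,0,0,0,0],[0,0,0,0,0,0]])

```text
clock: 5.5
position: [0.4895, -0.275, 0.1367]
tool_rot: [3.14, -0.008, 0.055]
force: [0.7, 1.7, -1.4]
grip_width: 0.0633
```

```bash
python3 nav.py .4856 -.2825 .07 .055
```

```text
shift [-4.8  7.2 66.6] dist 67.0 rot [ 0.1 -0.4  0. ] pos [ 0.4895 -0.275   0.1367] [ 3.14  -0.008  0.055] F [ 0.7  1.7 -1.4] w 0.0633 q7 0.77 t 5.5
```

Request:
arm_command(targets=[[-4,6,10,0,-0.4,0],[0,0,20,0,0,0],[0,0,20,0,0,0],[0,0,12,0,0,0],[0,0,4,0,0,0],[0,0,0,0,0,0]])

```text
clock: 6.1
position: [0.4882, -0.2773, 0.0669]
tool_rot: [3.141, 0.0, 0.062]
force: [0.5, 0.6, -1.4]
grip_width: 0.0638
```

```bash
python3 nav.py .4856 -.2825 .059 .055
```

```text
shift [-2.9  5.   7.9] dist 10.0 rot [0.  0.  0.4] pos [ 0.4882 -0.2773  0.0669] [3.141 0.    0.062] F [ 0.5  0.6 -1.4] w 0.0638 q7 0.82 t 6.1
```

Request:
arm_command(targets=[[-2.5,4,2,0,0,0.3],[-1,1.5,2,0,0,0],[0,0,2,0,0,0],[0,0,1,0,0,0],[0,0,0,0,0,0]])

```text
clock: 6.6
position: [0.4857, -0.2839, 0.0612]
tool_rot: [3.14, -0.002, 0.057]
force: [-0.8, 0.0, -1.0]
grip_width: 0.0637
```

```bash
python3 nav.py .4856 -.2825 .059 .055
```

```text
shift [-0.1 -1.4  2.2] dist 3.0 rot [ 0.1 -0.1  0.1] pos [ 0.4857 -0.2839  0.0612] [ 3.14e+00 -2.00e-03  5.70e-02] F [-0.8  0.  -1. ] w 0.0637 q7 0.83 t 6.6
```

Lower gently until contact shows in the force.

Request:
arm_command(targets=[[0,-1,1.5,0,0,0],[0,0,1,0,0,0],[0,0,0.5,0,0,0]])

```text
clock: 6.9
position: [0.4859, -0.2828, 0.0583]
tool_rot: [3.14, -0.003, 0.057]
force: [0.1, -0.5, -1.0]
grip_width: 0.0637
```

Request:
arm_command(targets=[[0,0,0.5,0,0,0],[0,0,0.5,0,0,0],[0,0,0,0,0,0]])

```text
clock: 7.2
position: [0.486, -0.2828, 0.0583]
tool_rot: [3.14, -0.003, 0.057]
force: [-0.7, 0.3, -1.0]
grip_width: 0.0633
```

Request:
arm_command(targets=[[0,0,1.5,0,0,0],[0,0,0,0,0,0]])

```text
clock: 7.4
position: [0.4862, -0.283, 0.0584]
tool_rot: [3.14, -0.004, 0.057]
force: [-1.2, -0.3, -2.2]
grip_width: 0.0637
```

Request:
arm_command(targets=[[0,0,1.5,0,0,0],[0,0,0,0,0,0]])

```text
clock: 7.6
position: [0.4864, -0.2831, 0.0583]
tool_rot: [3.141, -0.005, 0.057]
force: [0.0, -0.6, -1.3]
grip_width: 0.0636
```

Request:
arm_command(targets=[[0,0,0,0,0,0],[0,0,0,0,0,0],[0,0,0,0,0,0],[0,0,0,0,0,0],[0,0,0,0,0,0],[0,0,0,0,0,0]], grip=100)

```text
clock: 8.2
position: [0.4866, -0.2831, 0.0579]
tool_rot: [3.14, -0.005, 0.057]
force: [-0.3, -0.0, 0.2]
grip_width: 0.0853
```

Request:
arm_command(targets=[[0,0,-10,0,0,0],[0,0,-25,0,0,0],[0,0,-30,0,0,0],[0,0,-35,0,0,0],[0,0,-10,0,0,0]])

```text
clock: 8.7
position: [0.4847, -0.283, 0.1725]
tool_rot: [-3.142, -0.002, 0.056]
force: [0.0, -0.2, -0.1]
grip_width: 0.0855
```

```bash
python3 nav.py .539 -.004 .17 .055
python3 - <<'E'
from m import *
fs=grab('side');print(top(fs,(.486,-.282),.05,.07)); ft=grab('top');print(top(ft,(.486,-.282),.05,.07))
E
```

```text
shift [  69.7 -275.6    2.7] dist 284.0 rot [-0.  -0.1  0. ] pos [ 0.4847 -0.283   0.1725] [-3.142e+00 -2.000e-03  5.600e-02] F [ 0.  -0.2 -0.1] w 0.0855 q7 0.76 t 8.7
[ 4.861e-01 -2.827e-01  3.420e-02  6.830e-02  1.360e+02]
[ 4.862e-01 -2.831e-01  3.180e-02  6.880e-02  1.940e+02]
```

Bowl measured at (0.486, -0.283), which is the shelf centre. Next is prop B.

Request:
arm_command(targets=[[10,-40,0,0,0,0],[11,-45,0,0,0,0],[11,-45,0,0,0,0],[11,-45,0,0,0,0],[11,-43,0,0,0,0],[8,-30,0,0,0,0],[4,-15,0,0,0,0],[0,0,0,0,0,0]])

```text
clock: 9.6
position: [0.5341, -0.0061, 0.1647]
tool_rot: [-3.142, 0.006, 0.054]
force: [-0.8, -0.6, -0.1]
grip_width: 0.0854
```

```bash
python3 nav.py .539 -.004 .040 .055
```

```text
shift [  5.7  -1.9 124.7] dist 125.0 rot [-0.   0.4 -0. ] pos [ 0.5341 -0.0061  0.1647] [-3.142  0.006  0.054] F [-0.8 -0.6 -0.1] w 0.0854 q7 0.24 t 9.6
```

Request:
arm_command(targets=[[4,-1,15,0,0.4,0],[0,0,25,0,0,0],[0,0,25,0,0,0],[0,0,25,0,0,0],[0,0,20,0,0,0],[0,0,8,0,0,0],[0,0,0,0,0,0],[0,0,0,0,0,0]])

```text
clock: 10.4
position: [0.535, -0.0108, 0.0396]
tool_rot: [3.139, 0.004, 0.05]
force: [1.2, 0.4, 0.5]
grip_width: 0.0853
```

```bash
python3 nav.py .539 -.004 .040 .055
```

```text
shift [ 4.4 -6.6 -0.4] dist 8.0 rot [ 0.1  0.2 -0.3] pos [ 0.535  -0.0108  0.0396] [3.139 0.004 0.05 ] F [1.2 0.4 0.5] w 0.0853 q7 0.34 t 10.4
```

Request:
arm_command(targets=[[2.5,-4,0,0,0,-0.3],[1,-1.5,0,0,0,0],[0,0,0,0,0,0]])

```text
clock: 10.7
position: [0.5396, -0.0047, 0.0417]
tool_rot: [3.139, 0.001, 0.056]
force: [0.3, -0.2, -0.6]
grip_width: 0.0854
```

Request:
arm_command(targets=[[0,0,0,0,0,0],[0,0,0,0,0,0],[0,0,0,0,0,0],[0,0,0,0,0,0],[0,0,0,0,0,0],[0,0,0,0,0,0],[0,0,0,0,0,0]], grip=0)

```text
clock: 11.4
position: [0.5401, -0.0044, 0.0427]
tool_rot: [3.14, -0.001, 0.056]
force: [1.1, 0.6, 1.7]
grip_width: 0.0395
```

```bash
python3 nav.py .3906 -.288 .16 .055
```

```text
shift [-165.1  275.1 -116.8] dist 341.0 rot [ 0.1 -0.   0.1] pos [ 0.5401 -0.0044  0.0427] [ 3.14e+00 -1.00e-03  5.60e-02] F [1.1 0.6 1.7] w 0.0395 q7 0.33 t 11.4
```

Request:
arm_command(targets=[[0,0,-15,0,0,0],[0,0,-30,0,0,0],[0,0,-35,0,0,0],[0,0,-25,0,0,0],[-10,17,-10,0,0,0],[-20,34,0,0,0,0],[-24,40,0,0,0,0],[-24,40,0,0,0,0]])

```text
clock: 12.2
position: [0.4694, -0.1383, 0.1685]
tool_rot: [3.141, -0.003, 0.065]
force: [0.9, -1.0, -2.1]
grip_width: 0.0393
```

Request:
arm_command(targets=[[-24,40,0,0,0,0],[-24,40,0,0,0,0],[-18,28,0,0,0,0],[-12,18,0,0,0,0],[-6,10,0,0,0,0],[0,0,0,0,0,0]])

```text
clock: 12.8
position: [0.3864, -0.2897, 0.1742]
tool_rot: [3.139, -0.007, 0.056]
force: [1.2, 0.9, -1.0]
grip_width: 0.0391
```

```bash
python3 nav.py .3906 -.288 .083 .055
```

```text
shift [ 3.6 -1.7 91.2] dist 91.0 rot [ 0.2 -0.4  0. ] pos [ 0.3864 -0.2897  0.1742] [ 3.139 -0.007  0.056] F [ 1.2  0.9 -1. ] w 0.0391 q7 0.86 t 12.8
```

Request:
arm_command(targets=[[3,-1,12,0,-0.4,0],[0,0,25,0,0,0],[0,0,25,0,0,0],[0,0,18,0,0,0],[0,0,8,0,0,0],[0,0,0,0,0,0],[0,0,0,0,0,0]])

```text
clock: 13.5
position: [0.3954, -0.2811, 0.0808]
tool_rot: [-3.142, 0.0, 0.066]
force: [-0.9, 0.2, -1.5]
grip_width: 0.0392
```

```bash
python3 nav.py .3906 -.288 .0727 .055
```

```text
shift [-5.3  6.6  8.1] dist 12.0 rot [-0.   0.   0.6] pos [ 0.3954 -0.2811  0.0808] [-3.142  0.     0.066] F [-0.9  0.2 -1.5] w 0.0392 q7 0.94 t 13.5
```

Request:
arm_command(targets=[[-4,5,1,0,0,0.4],[-1.5,1.5,2,0,0,0],[0,0,2,0,0,0],[0,0,1,0,0,0],[0,0,0,0,0,0]])

```text
clock: 14.0
position: [0.3911, -0.2889, 0.0764]
tool_rot: [3.14, -0.003, 0.059]
force: [-0.3, -0.4, -1.9]
grip_width: 0.0391
```

```bash
python3 nav.py .3906 -.288 .0727 .055
```

```text
shift [-0.5 -0.9  3.7] dist 4.0 rot [ 0.1 -0.2  0.2] pos [ 0.3911 -0.2889  0.0764] [ 3.14e+00 -3.00e-03  5.90e-02] F [-0.3 -0.4 -1.9] w 0.0391 q7 0.95 t 14.0
```

Request:
arm_command(targets=[[0,0,1.5,0,0,0],[0,0,1.5,0,0,0],[0,0,1,0,0,0],[0,0,0,0,0,0]])

```text
clock: 14.4
position: [0.3914, -0.2889, 0.0727]
tool_rot: [3.14, -0.003, 0.059]
force: [-1.8, 1.0, 4.2]
grip_width: 0.0392
```

Request:
arm_command(targets=[[0,0,1.5,0,0,0],[0,0,1,0,0,0],[0,0,0,0,0,0]])

```text
clock: 14.7
position: [0.3914, -0.289, 0.073]
tool_rot: [3.141, -0.006, 0.058]
force: [-0.1, -0.1, -1.1]
grip_width: 0.0391
```

Contact felt at the expected height. I'll open only part way, since the bowl is close.

Request:
arm_command(targets=[[0,0,0,0,0,0],[0,0,0,0,0,0],[0,0,0,0,0,0],[0,0,0,0,0,0],[0,0,0,0,0,0]], grip=72)

```text
clock: 15.2
position: [0.3917, -0.2891, 0.0728]
tool_rot: [3.141, -0.006, 0.058]
force: [0.3, 0.1, 0.3]
grip_width: 0.0609
```

Request:
arm_command(targets=[[0,0,-10,0,0,0],[0,0,-25,0,0,0],[0,0,-35,0,0,0],[0,0,-25,0,0,0],[0,0,-5,0,0,0]])

```text
clock: 15.7
position: [0.3899, -0.289, 0.1776]
tool_rot: [-3.141, -0.003, 0.057]
force: [-0.2, -0.1, 0.1]
grip_width: 0.0616
```

```bash
python3 nav.py .654 -.0575 .17 .055
python3 - <<'E'
from m import *
fs=grab('side');print(top(fs,(.391,-.289),.05,.09)); ft=grab('top');print(top(ft,(.391,-.289),.05,.09)); print(top(ft,(.486,-.283),.05,.07))
E
```

```text
shift [ 276.8 -216.2    8.6] dist 351.0 rot [-0.  -0.2  0.1] pos [ 0.3899 -0.289   0.1776] [-3.141e+00 -3.000e-03  5.700e-02] F [-0.2 -0.1  0.1] w 0.0616 q7 0.86 t 15.7
[ 3.920e-01 -2.881e-01  2.200e-02  9.000e-02  1.280e+02]
[ 3.909e-01 -2.876e-01  2.030e-02  8.980e-02  2.780e+02]
[ 4.865e-01 -2.829e-01  3.200e-02  6.890e-02  1.920e+02]
```

Prop B stands on its patch at (0.391, -0.288). Next is prop A.

Request:
arm_command(targets=[[20,-15,0,0,0,0],[35,-28,0,0,0,0],[38,-30,0,0,0,0],[38,-30,0,0,0,0],[38,-30,0,0,0,0],[38,-30,0,0,0,0],[32,-25,0,0,0,0],[20,-15,0,0,0,0]])

```text
clock: 16.6
position: [0.6405, -0.0648, 0.1679]
tool_rot: [-3.138, 0.008, 0.049]
force: [-1.0, 0.5, -1.2]
grip_width: 0.0614
```

Request:
arm_command(targets=[[9,-7,0,0,0,0],[0,0,0,0,0,0],[0,0,0,0,0,0]])

```text
clock: 16.9
position: [0.649, -0.0551, 0.1638]
tool_rot: [-3.138, 0.013, 0.052]
force: [-0.5, 0.6, -0.3]
grip_width: 0.0616
```

```bash
python3 nav.py .654 -.0575 .042 .055
```

```text
shift [  6.4   3.1 121.8] dist 122.0 rot [-0.2  0.7 -0.1] pos [ 0.649  -0.0551  0.1638] [-3.138  0.013  0.052] F [-0.5  0.6 -0.3] w 0.0616 q7 0.33 t 16.9
```

Request:
arm_command(targets=[[5,2,12,0,0.7,0],[0,0,22,0,0,0],[0,0,22,0,0,0],[0,0,14,0,0,0],[0,0,4,0,0,0],[0,0,0,0,0,0],[0,0,0,0,0,0]], grip=100)

```text
clock: 17.6
position: [0.6495, -0.0659, 0.0895]
tool_rot: [-3.14, 0.0, 0.042]
force: [0.9, 0.6, 1.1]
grip_width: 0.0854
```

```bash
python3 nav.py .654 -.0575 .042 .055
```

```text
shift [ 4.8 -8.1 47.5] dist 48.0 rot [-0.1  0.  -0.7] pos [ 0.6495 -0.0659  0.0895] [-3.14   0.     0.042] F [0.9 0.6 1.1] w 0.0854 q7 0.37 t 17.6
```

Request:
arm_command(targets=[[3.5,-6,2,0,0,-0.5],[1,-2,10,0,0,0],[1,-1,15,0,0,0],[0,0,12,0,0,0],[0,0,5,0,0,0],[0,0,0,0,0,0],[0,0,0,0,0,0]])

```text
clock: 18.3
position: [0.6556, -0.0552, 0.0425]
tool_rot: [-3.14, -0.001, 0.052]
force: [0.5, -0.1, 0.0]
grip_width: 0.0851
```

```bash
python3 nav.py .654 -.0575 .042 .055
```

```text
shift [-1.7  2.2  0.5] dist 3.0 rot [-0.1 -0.1 -0.2] pos [ 0.6556 -0.0552  0.0425] [-3.14e+00 -1.00e-03  5.20e-02] F [ 0.5 -0.1  0. ] w 0.0851 q7 0.38 t 18.3
```

Request:
arm_command(targets=[[-1,2,0,0,0,0],[0,0,0,0,0,0]])

```text
clock: 18.5
position: [0.6548, -0.0578, 0.0429]
tool_rot: [-3.14, -0.002, 0.052]
force: [0.3, -0.6, -0.3]
grip_width: 0.0855
```

Request:
arm_command(targets=[[0,0,0,0,0,0],[0,0,0,0,0,0],[0,0,0,0,0,0],[0,0,0,0,0,0],[0,0,0,0,0,0],[0,0,0,0,0,0],[0,0,0,0,0,0]], grip=0)

```text
clock: 19.2
position: [0.6553, -0.0579, 0.0441]
tool_rot: [-3.14, -0.003, 0.052]
force: [-0.4, 0.6, 0.1]
grip_width: 0.0388
```

```bash
python3 nav.py .5803 -.278 .16 .055
```

```text
shift [ -85.9  215.8 -116.5] dist 260.0 rot [-0.1 -0.2 -0.2] pos [ 0.6553 -0.0579  0.0441] [-3.14e+00 -3.00e-03  5.20e-02] F [-0.4  0.6  0.1] w 0.0388 q7 0.38 t 19.2
```

Request:
arm_command(targets=[[0,0,-15,0,0,0],[0,0,-30,0,0,0],[0,0,-35,0,0,0],[0,0,-25,0,0,0],[-7,17,-10,0,0,0],[-14,34,0,0,0,0],[-17,43,0,0,0,0],[-17,43,0,0,0,0]])

```text
clock: 20.0
position: [0.6076, -0.1959, 0.1688]
tool_rot: [-3.138, -0.006, 0.062]
force: [1.2, -1.2, -1.3]
grip_width: 0.0392
```

Request:
arm_command(targets=[[-16,38,0,0,0,0],[-10,25,0,0,0,0],[-5,12,0,0,0,0],[0,0,0,0,0,0],[0,0,0,0,0,0]])

```text
clock: 20.5
position: [0.5752, -0.2839, 0.1716]
tool_rot: [-3.141, -0.006, 0.052]
force: [0.7, 0.5, -1.8]
grip_width: 0.0388
```

```bash
python3 nav.py .5803 -.278 .085 .055
```

```text
shift [ 4.9 -5.6 86.6] dist 87.0 rot [-0.  -0.4 -0.2] pos [ 0.5752 -0.2839  0.1716] [-3.141 -0.006  0.052] F [ 0.7  0.5 -1.8] w 0.0388 q7 0.69 t 20.5
```

Request:
arm_command(targets=[[0,0,12,0,-0.4,0],[0,0,25,0,0,0],[0,0,25,0,0,0],[0,0,14,0,0,0],[0,0,6,0,0,0],[0,0,0,0,0,0],[0,0,0,0,0,0]])

```text
clock: 21.2
position: [0.5792, -0.2749, 0.0843]
tool_rot: [-3.138, 0.001, 0.063]
force: [0.7, 0.1, -0.5]
grip_width: 0.0389
```

```bash
python3 nav.py .5803 -.278 .0741 .055
```

```text
shift [ 0.9  3.2 10.2] dist 11.0 rot [-0.2  0.1  0.4] pos [ 0.5792 -0.2749  0.0843] [-3.138e+00  1.000e-03  6.300e-02] F [ 0.7  0.1 -0.5] w 0.0389 q7 0.72 t 21.2
```

Request:
arm_command(targets=[[1,2.5,3,0,0,0.4],[0,1,3,0,0,0],[0,0,2,0,0,0],[0,0,0,0,0,0],[0,0,0,0,0,0]])

```text
clock: 21.7
position: [0.5817, -0.2793, 0.0781]
tool_rot: [-3.139, -0.002, 0.055]
force: [-0.5, 1.2, -1.4]
grip_width: 0.0393
```

```bash
python3 nav.py .5803 -.278 .0741 .055
```

```text
shift [-1.3 -1.3  4. ] dist 4.0 rot [-0.1 -0.1 -0. ] pos [ 0.5817 -0.2793  0.0781] [-3.139e+00 -2.000e-03  5.500e-02] F [-0.5  1.2 -1.4] w 0.0393 q7 0.72 t 21.7
```

Request:
arm_command(targets=[[-1,-1,1.5,0,0,0],[0,0,1.5,0,0,0],[0,0,1,0,0,0],[0,0,0,0,0,0]])

```text
clock: 22.1
position: [0.5806, -0.2783, 0.0741]
tool_rot: [-3.139, -0.002, 0.055]
force: [0.4, 1.0, 0.2]
grip_width: 0.0393
```

Request:
arm_command(targets=[[0,0,1.5,0,0,0],[0,0,1,0,0,0],[0,0,0,0,0,0]])

```text
clock: 22.4
position: [0.5807, -0.2784, 0.0745]
tool_rot: [-3.139, -0.003, 0.055]
force: [-0.4, 0.2, -0.2]
grip_width: 0.0388
```

Request:
arm_command(targets=[[0,0,0,0,0,0],[0,0,0,0,0,0],[0,0,0,0,0,0],[0,0,0,0,0,0],[0,0,0,0,0,0]], grip=72)

```text
clock: 22.9
position: [0.5809, -0.2785, 0.0743]
tool_rot: [-3.139, -0.004, 0.055]
force: [-0.1, 0.0, -0.0]
grip_width: 0.0616
```

Request:
arm_command(targets=[[0,0,-10,0,0,0],[0,0,-25,0,0,0],[0,0,-35,0,0,0],[0,0,-30,0,0,0],[0,0,-15,0,0,0],[0,-20,0,0,0,0],[0,-40,0,0,0,0],[0,-45,0,0,0,0]])

```text
clock: 23.7
position: [0.5737, -0.1785, 0.1993]
tool_rot: [3.14, -0.006, 0.045]
force: [1.6, 0.8, -0.6]
grip_width: 0.0614
```

```bash
python3 nav.py .5013 .304 .17 .055
python3 - <<'E'
from m import *
fs=grab('side');ft=grab('top')
for c,z in (((.391,-.288),.09),((.58,-.278),.09),((.486,-.283),.07)): print(top(ft,c,.045,z),top(fs,c,.045,z))
E
```

```text
shift [ -50.9 -485.3   28.3] dist 489.0 rot [ 0.1 -0.3 -0.6] pos [ 0.5737 -0.1785  0.1993] [ 3.14  -0.006  0.045] F [ 1.6  0.8 -0.6] w 0.0614 q7 0.52 t 23.7
None [ 3.938e-01 -2.900e-01  2.350e-02  9.000e-02  1.270e+02]
None [ 5.807e-01 -2.764e-01  2.250e-02  9.000e-02  1.280e+02]
None [ 4.870e-01 -2.836e-01  3.330e-02  6.850e-02  1.300e+02]
```

Request:
arm_command(targets=[[-4,-47,0,0,0,0],[-5,-48,0,0,0,0],[-5,-48,0,0,0,0],[-5,-48,0,0,0,0],[-5,-48,0,0,0,0],[-5,-48,0,0,0,0],[-5,-48,0,0,0,0],[-5,-48,0,0,0,0]], grip=100)

```text
clock: 24.6
position: [0.5151, 0.212, 0.2054]
tool_rot: [-3.14, -0.012, 0.043]
force: [1.2, 0.5, 0.1]
grip_width: 0.0856
```

Request:
arm_command(targets=[[-4,-40,0,0,0,-4],[-3,-25,0,0,0,-8],[0,0,0,0,0,-8.5],[0,0,0,0,0,-8.5],[0,0,0,0,0,-8.5],[0,0,0,0,0,-8.5],[0,0,0,0,0,-8.5],[0,0,0,0,0,-8.5]])

```text
clock: 25.4
position: [0.4998, 0.2885, 0.2106]
tool_rot: [3.13, -0.012, 1.161]
force: [0.9, -0.6, -0.7]
grip_width: 0.0855
```

```bash
python3 nav.py .5013 .304 .12 1.433;  python3 - <<'E'
from m import *
ft=grab('top')
for c,z in (((.391,-.288),.09),((.58,-.278),.09),((.486,-.283),.07)): print(top(ft,c,.045,z))
E
```

```text
shift [13.7 -5.9 90.7] dist 92.0 rot [  0.8  -0.6 -15.6] pos [0.4998 0.2885 0.2106] [ 3.13  -0.012  1.161] F [ 0.9 -0.6 -0.7] w 0.0855 q7 0.61 t 25.4
[ 3.913e-01 -2.874e-01  2.000e-02  8.980e-02  2.780e+02]
[ 5.800e-01 -2.771e-01  2.030e-02  8.970e-02  2.450e+02]
[ 4.864e-01 -2.834e-01  3.240e-02  6.870e-02  1.900e+02]
```

Both props and the bowl are in place. Next, the loose shelf.

Request:
arm_command(targets=[[0,0,0,0.4,-0.3,-7.5],[0,0,0,0.3,-0.3,-7],[0,0,0,0,0,-1],[12,-2,10,0,0,0],[0,0,25,0,0,0],[0,0,25,0,0,0],[0,0,15,0,0,0],[0,0,0,0,0,0]])

```text
clock: 26.25
position: [0.4998, 0.304, 0.134]
tool_rot: [3.137, -0.002, 1.419]
force: [-0.1, -0.6, 0.4]
grip_width: 0.0852
```

```bash
python3 nav.py .5013 .304 .05 1.433
```

```text
shift [ 0.   1.1 84. ] dist 84.0 rot [ 0.3 -0.1 -0.8] pos [0.4998 0.304  0.134 ] [ 3.137e+00 -2.000e-03  1.419e+00] F [-0.1 -0.6  0.4] w 0.0852 q7 0.82 t 26.25
```

Request:
arm_command(targets=[[0,0,15,0.2,0,-0.6],[0,0,25,0,0,0],[0,0,25,0,0,0],[0,0,12,0,0,0],[0,0,4,0,0,0],[0,0,0,0,0,0],[0,0,0,0,0,0]])

```text
clock: 26.95
position: [0.5009, 0.3074, 0.051]
tool_rot: [3.138, -0.005, 1.423]
force: [0.5, -0.2, -0.6]
grip_width: 0.0854
```

```bash
python3 nav.py .5013 .304 .018 1.433
```

```text
shift [-3.4  0.7 32.9] dist 33.0 rot [ 0.2 -0.3 -0.6] pos [0.5009 0.3074 0.051 ] [ 3.138 -0.005  1.423] F [ 0.5 -0.2 -0.6] w 0.0854 q7 0.82 t 26.95
```

Request:
arm_command(targets=[[-2,0.5,3,0.2,-0.3,-0.5],[-1,0,10,0,0,0],[0,0,10,0,0,0],[0,0,5,0,0,0],[0,0,0,0,0,0],[0,0,0,0,0,0]])

```text
clock: 27.55
position: [0.502, 0.3045, 0.0223]
tool_rot: [3.14, -0.001, 1.432]
force: [0.4, 0.6, 0.5]
grip_width: 0.0854
```

```bash
python3 nav.py .5013 .304 .018 1.433
```

```text
shift [-0.6 -0.6  4.3] dist 4.0 rot [ 0.1 -0.  -0.1] pos [0.502  0.3045 0.0223] [ 3.140e+00 -1.000e-03  1.432e+00] F [0.4 0.6 0.5] w 0.0854 q7 0.83 t 27.55
```

Request:
arm_command(targets=[[0,0,3,0,0,0],[0,0,2,0,0,0],[0,0,0,0,0,0]])

```text
clock: 27.85
position: [0.5021, 0.3047, 0.0172]
tool_rot: [3.139, -0.001, 1.432]
force: [-0.3, 0.2, 0.2]
grip_width: 0.0856
```

Request:
arm_command(targets=[[0,0,0,0,0,0],[0,0,0,0,0,0],[0,0,0,0,0,0],[0,0,0,0,0,0],[0,0,0,0,0,0],[0,0,0,0,0,0]], grip=0, grip_force=80)

```text
clock: 28.45
position: [0.5021, 0.3043, 0.0181]
tool_rot: [3.139, -0.001, 1.432]
force: [-0.4, -0.8, 0.0]
grip_width: 0.0595
```

```bash
python3 nav.py .5013 .304 .2 1.433
python3 - <<'E'
from m import *
f=grab('top'); c=f['color'][130:330,100:300]; cv2.imwrite('pics/g1.png',cv2.resize(c,None,fx=3,fy=3)[:,:,::-1])
E
```

```text
shift [  -0.3   -0.3 -181.9] dist 182.0 rot [ 0.1 -0.  -0.1] pos [0.5021 0.3043 0.0181] [ 3.139e+00 -1.000e-03  1.432e+00] F [-0.4 -0.8  0. ] w 0.0595 q7 0.83 t 28.45
```

View pics/g1.png

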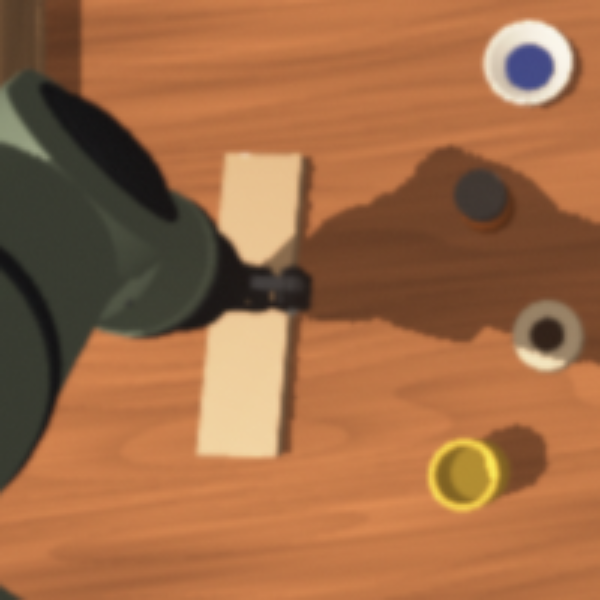

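The jaws are closed at mid-length of the loose shelf (crop around (270,285)), at 59.5 mm against 62 mm nominal. A small lift will test the hold.

Request:
arm_command(targets=[[0,0,-8,0,0,0],[0,0,-15,0,0,0],[0,0,-15,0,0,0],[0,0,0,0,0,0],[0,0,0,0,0,0]])

```text
clock: 29.0
position: [0.502, 0.3044, 0.06]
tool_rot: [3.139, -0.001, 1.432]
force: [0.6, -0.9, -6.6]
grip_width: 0.0593
```

```bash
python3 nav.py .5013 .304 .2 1.433
python3 - <<'E'
from m import *
f=grab('side'); P=cloud(f)
m=(f['depth']>0)&(abs(P[...,0]-.5)<.13)&(abs(P[...,1]-.304)<.06)&(P[...,2]>.03)&(P[...,2]<.075)
q=P[m]
for s in(-1,1):
    k=q[(s*(q[:,0]-.5)>.05)]; print(len(k),k.mean(0).round(4),k[:,2].std().round(4))
a=q[abs(q[:,0]-.5)>.04]; print(cv2.minAreaRect((q[:,:2]*1000).astype(np.float32)), np.linalg.lstsq(np.c_[a[:,:2],np.ones(len(a))],a[:,2],rcond=None)[0].round(4))
E
```

```text
shift [  -0.3   -0.3 -140. ] dist 140.0 rot [ 0.1 -0.1 -0.1] pos [0.502  0.3044 0.06  ] [ 3.139e+00 -1.000e-03  1.432e+00] F [ 0.6 -0.9 -6.6] w 0.0593 q7 0.83 t 29.0
1047 [0.4161 0.3192 0.0567] 0.0028
1022 [0.5848 0.2972 0.0565] 0.0028
((501.3863525390625, 306.5982360839844), (69.48548126220703, 240.36695861816406), 82.55862426757812) [-0.0061 -0.0422  0.0727]
```

Request:
arm_command(targets=[[0,0,-15,0,0,0],[0,0,-30,0,0,0],[0,0,-40,0,0,0],[0,0,-35,0,0,0],[-10,-1,-15,0,0,0],[-20,-2,0,0,0,0],[-30,-4,0,0,0,0],[-35,-4,0,0,0,0]])

```text
clock: 29.85
position: [0.4761, 0.2127, 0.2046]
tool_rot: [3.139, -0.002, 1.437]
force: [0.5, -0.6, -4.4]
grip_width: 0.0596
```

```bash
python3 nav.py .4857 -.2825 .2 1.626
```

```text
shift [-489.6   75.5    3.6] dist 495.0 rot [  0.1  -0.1 -10.8] pos [0.4761 0.2127 0.2046] [ 3.139e+00 -2.000e-03  1.437e+00] F [ 0.5 -0.6 -4.4] w 0.0596 q7 0.94 t 29.85
```

Request:
arm_command(targets=[[-38,7,0,0,0,-1],[-40,7,0,0,0,-1],[-40,7,0,0,0,-1],[-40,6,0,0,0,-1],[-40,5,0,0,0,-1],[-40,4,0,0,0,-1],[-40,3,0,0,0,-1],[-40,2,0,0,0,-1]])

```text
clock: 30.65
position: [0.4919, -0.119, 0.2099]
tool_rot: [3.136, -0.004, 1.586]
force: [0.8, 0.0, -5.1]
grip_width: 0.0596
```

```bash
python3 nav.py .4857 -.2825 .2 1.626
```

```text
shift [-163.4   -8.7    9.3] dist 164.0 rot [ 0.3 -0.2 -2.3] pos [ 0.4919 -0.119   0.2099] [ 3.136 -0.004  1.586] F [ 0.8  0.  -5.1] w 0.0596 q7 1.77 t 30.65
```

Request:
arm_command(targets=[[-40,-2,0,0,0,-0.5],[-35,-2,0,0,0,-0.5],[-28,-2,0,0.3,0,-0.5],[-18,-1,0,0,0,-0.5],[-10,0,0,0,0,0],[-4,0,0,0,0,0],[0,0,0,0,0,0],[0,0,0,0,0,0]])

```text
clock: 31.45
position: [0.4858, -0.2641, 0.2135]
tool_rot: [3.141, -0.003, 1.616]
force: [0.2, 0.8, -5.0]
grip_width: 0.0593
```

```bash
python3 nav.py .4857 -.2825 .125 1.626
```

```text
shift [-18.7  -1.1  88.5] dist 90.0 rot [ 0.1 -0.2 -0.6] pos [ 0.4858 -0.2641  0.2135] [ 3.141e+00 -3.000e-03  1.616e+00] F [ 0.2  0.8 -5. ] w 0.0593 q7 2.09 t 31.45
```

Request:
arm_command(targets=[[-8,0,5,0.1,0,-0.4],[-7,0,15,0,0,0],[-2,0,22,0,0,0],[0,0,20,0,0,0],[0,0,12,0,0,0],[0,0,4,0,0,0],[0,0,0,0,0,0],[0,0,0,0,0,0]])

```text
clock: 32.25
position: [0.4872, -0.2803, 0.1288]
tool_rot: [-3.14, -0.004, 1.628]
force: [-0.3, 0.0, -5.3]
grip_width: 0.0594
```

```bash
python3 nav.py .4857 -.2825 .108 1.626
python3 - <<'E'
from m import *
for n in('side','top'):
    f=grab(n); save(f,'sh_%s.png'%n); P=cloud(f)
    m=(f['depth']>0)&(abs(P[...,0]-.486)<.16)&(abs(P[...,1]+.283)<.07)&(P[...,2]>.108)&(P[...,2]<.14); q=P[m]
    q=q[abs(q[:,0]-.486)>.05]; print(n,len(q),q[:,0].min(),q[:,0].max())
    for s in(-1,1):
        k=q[s*(q[:,0]-.486)>0]; print(np.median(k,0).round(4))
    print(cv2.minAreaRect((q[:,:2]*1000).astype(np.float32)))
E
```

```text
shift [-2.2 -1.6 20.8] dist 21.0 rot [-0.1 -0.2  0.1] pos [ 0.4872 -0.2803  0.1288] [-3.14  -0.004  1.628] F [-0.3  0.  -5.3] w 0.0594 q7 2.14 t 32.25
side 980 0.36559233958896825 0.6063824909556316
[ 0.4015 -0.2741  0.126 ]
[ 0.5704 -0.2667  0.1254]
((486.20294189453125, -278.8934020996094), (239.76390075683594, 68.04878997802734), 2.8924672603607178)
top 2027 0.36476334513459163 0.6075443178866407
[ 0.4006 -0.2807  0.1258]
[ 0.5708 -0.2714  0.1253]
((486.2567138671875, -278.60260009765625), (240.476318359375, 63.243797302246094), 3.3240320682525635)
```

View pics/sh_side.png

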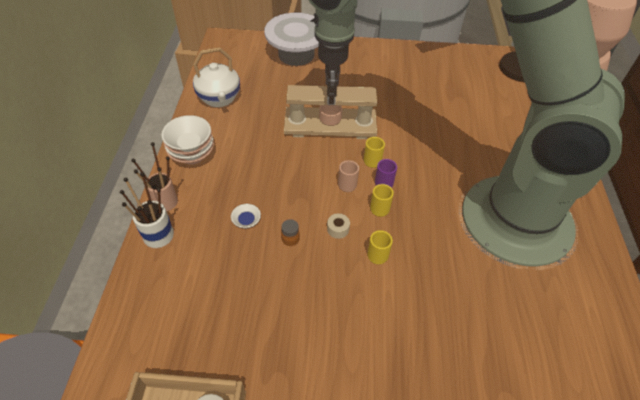

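The shelf hangs level over the two props and the bowl, at side-view (332,95). Its yaw is 3.3° and it is 4 mm short in y. I'll correct that and lower it.

Request:
arm_command(targets=[[-2.5,-0.5,3,0,0,0],[-1,0,5,0,0,0],[0,0,4,0,0,0],[0,0,2,0,0,0],[0,0,0,0,0,0],[0,0,0,0,0,0]])

```text
clock: 32.95
position: [0.4878, -0.2845, 0.1153]
tool_rot: [3.141, -0.003, 1.628]
force: [0.8, -0.7, -4.9]
grip_width: 0.0599
```

```bash
python3 nav.py .4857 -.2845 .108 1.626
```

```text
shift [ 0.1 -2.1  7.3] dist 8.0 rot [ 0.1 -0.2  0.1] pos [ 0.4878 -0.2845  0.1153] [ 3.141e+00 -3.000e-03  1.628e+00] F [ 0.8 -0.7 -4.9] w 0.0599 q7 2.15 t 32.95
```

Request:
arm_command(targets=[[0,-1,2,0,0,0],[0,0,2,0,0,0],[0,0,1.5,0,0,0],[0,0,0,0,0,0]])

```text
clock: 33.35
position: [0.4867, -0.2845, 0.1094]
tool_rot: [3.14, -0.003, 1.628]
force: [-0.7, -0.3, -4.9]
grip_width: 0.0593
```

Request:
arm_command(targets=[[0,0,1.5,0,0,0],[0,0,1,0,0,0],[0,0,0,0,0,0]])

```text
clock: 33.65
position: [0.487, -0.2847, 0.1084]
tool_rot: [3.139, -0.002, 1.628]
force: [0.1, -0.5, -5.0]
grip_width: 0.0595
```

Request:
arm_command(targets=[[0,0,1.5,0,0,0],[0,0,1,0,0,0],[0,0,0,0,0,0]])

```text
clock: 33.95
position: [0.4874, -0.285, 0.1084]
tool_rot: [3.138, -0.002, 1.627]
force: [-0.1, 0.4, -4.8]
grip_width: 0.0595
```

Request:
arm_command(targets=[[0,0,1.5,0,0,0],[0,0,1,0,0,0],[0,0,0,0,0,0]])

```text
clock: 34.25
position: [0.4876, -0.2852, 0.1083]
tool_rot: [3.136, -0.002, 1.627]
force: [0.6, -0.4, -4.3]
grip_width: 0.0595
```

```bash
cat > sh.py <<'E'
from m import *
for n in('side','top'):
    f=grab(n); P=cloud(f)
    m=(f['depth']>0)&(abs(P[...,0]-.486)<.16)&(abs(P[...,1]+.283)<.07)&(P[...,2]>.098)&(P[...,2]<.112); q=P[m]
    q=q[abs(q[:,0]-.486)>.05]
    a=[np.median(q[s*(q[:,0]-.486)>0][:,2]).round(4) for s in(-1,1)]
    print(n,a,cv2.minAreaRect((q[:,:2]*1000).astype(np.float32)))
E
python3 sh.py
```

```text
side [np.float64(0.1051), np.float64(0.1056)] ((486.53411865234375, -282.8645935058594), (239.37657165527344, 70.64546203613281), 4.1352128982543945)
top [np.float64(0.1047), np.float64(0.1048)] ((486.480224609375, -283.5561218261719), (240.21653747558594, 63.42875671386719), 3.2889692783355713)
```

Shelf top is 0.105 m, so it is resting, centred at (0.4865, -0.2835). Release.

Request:
arm_command(targets=[[0,0,0,0,0,0],[0,0,0,0,0,0],[0,0,0,0,0,0],[0,0,0,0,0,0],[0,0,0,0,0,0],[0,0,0,0,0,0]], grip=100, grip_force=40)

```text
clock: 34.95
position: [0.4883, -0.2856, 0.1076]
tool_rot: [3.136, -0.001, 1.627]
force: [0.5, -0.1, 0.6]
grip_width: 0.0855
```

Request:
arm_command(targets=[[0,0,-10,0,0,0],[0,0,-25,0,0,0],[0,0,-35,0,0,0],[0,0,-30,0,0,0],[0,0,-10,0,0,0],[0,0,0,0,0,0]])

```text
clock: 35.55
position: [0.4872, -0.2857, 0.2243]
tool_rot: [3.136, -0.001, 1.627]
force: [-0.5, -0.4, -0.8]
grip_width: 0.0851
```

```bash
python3 sh.py; python3 nav.py .427 -.068 .2 .1
```

```text
side [np.float64(0.1052), np.float64(0.1051)] ((486.7538146972656, -283.7706298828125), (239.80335998535156, 71.33844757080078), 2.2716939449310303)
top [np.float64(0.1047), np.float64(0.1048)] ((486.33428955078125, -283.50604248046875), (239.93174743652344, 63.255245208740234), 3.05010986328125)
shift [220.3 -47.5  22.7] dist 227.0 rot [ 0.1 -0.3 87.5] pos [ 0.4867 -0.2854  0.2225] [ 3.138e+00 -2.000e-03  1.627e+00] F [ 0.5 -0.3 -0.9] w 0.0857 q7 2.13 t 35.65
```

Request:
arm_command(targets=[[18,-4,0,0,0,0],[32,-7,0,0,0,0],[38,-8,0,0,0,0],[40,-9,0,0,0,0],[38,-8,0,0,0,0],[25,-5,0,0,0,0],[12,-3,0,0,0,0],[0,0,0,0,0,0]])

```text
clock: 36.45
position: [0.4242, -0.0775, 0.2133]
tool_rot: [-3.13, -0.005, 1.626]
force: [0.7, -1.1, -1.1]
grip_width: 0.0851
```

```bash
python3 - <<'E'
from m import *
for n in('side','top'):
    f=grab(n); print(n,top(f,(.427,-.068),.045,.07))
E
python3 nav.py .4275 -.068 .12 1.627
```

```text
side [ 4.277e-01 -6.750e-02  2.650e-02  6.890e-02  1.210e+02]
top [ 0.4262 -0.0476  0.0145  0.0698 14.    ]
shift [10.6  4.3 93.6] dist 94.0 rot [-0.6 -0.2 -0.2] pos [ 0.4248 -0.0792  0.2136] [-3.131 -0.004  1.624] F [-0.2 -0.6 -0.7] w 0.0853 q7 1.71 t 36.55
```

Request:
arm_command(targets=[[8,3,8,-0.5,0,0],[2,1,22,0,0,0],[0,0,25,0,0,0],[0,0,22,0,0,0],[0,0,10,0,0,0],[0,0,0,0,0,0],[0,0,0,0,0,0]])

```text
clock: 37.25
position: [0.4295, -0.0752, 0.1223]
tool_rot: [-3.139, -0.002, 1.615]
force: [0.3, -1.5, 0.3]
grip_width: 0.0856
```

```bash
python3 nav.py .4273 -.0677 .045 1.627
```

```text
shift [ 7.4 -1.7 77.3] dist 78.0 rot [-0.1 -0.1 -0.7] pos [ 0.4295 -0.0752  0.1223] [-3.139e+00 -2.000e-03  1.615e+00] F [ 0.3 -1.5  0.3] w 0.0856 q7 1.71 t 37.25
```

Request:
arm_command(targets=[[5,-1,0,0,0,-0.5],[2.5,-0.5,0,0,0,0],[0,0,15,0,0,0],[0,0,18,0,0,0],[0,0,10,0,0,0],[0,0,0,0,0,0]])

```text
clock: 37.85
position: [0.4301, -0.0665, 0.0821]
tool_rot: [3.136, -0.002, 1.625]
force: [1.0, 0.9, 0.9]
grip_width: 0.0856
```

```bash
python3 nav.py .4273 -.0677 .045 1.627
```

```text
shift [-1.1 -3.1 37.1] dist 37.0 rot [ 0.3 -0.1 -0.1] pos [ 0.4301 -0.0665  0.0821] [ 3.136e+00 -2.000e-03  1.625e+00] F [1.  0.9 0.9] w 0.0856 q7 1.71 t 37.85
```

Request:
arm_command(targets=[[-0.5,-2.5,5,0.2,0,0],[0,0,14,0,0,0],[0,0,12,0,0,0],[0,0,5,0,0,0],[0,0,0,0,0,0],[0,0,0,0,0,0]])

```text
clock: 38.45
position: [0.4285, -0.0672, 0.0464]
tool_rot: [3.138, -0.001, 1.626]
force: [0.1, -0.4, -0.1]
grip_width: 0.0853
```

```bash
python3 nav.py .4273 -.0677 .045 1.627
```

```text
shift [-0.5 -1.2  1.4] dist 2.0 rot [ 0.2 -0.1 -0.1] pos [ 0.4285 -0.0672  0.0464] [ 3.138e+00 -1.000e-03  1.626e+00] F [ 0.1 -0.4 -0.1] w 0.0853 q7 1.71 t 38.45
```

Request:
arm_command(targets=[[0,0,0,0,0,0],[0,0,0,0,0,0],[0,0,0,0,0,0],[0,0,0,0,0,0],[0,0,0,0,0,0],[0,0,0,0,0,0],[0,0,0,0,0,0]], grip=0)

```text
clock: 39.15
position: [0.4291, -0.0672, 0.0479]
tool_rot: [3.136, -0.001, 1.625]
force: [1.0, 0.5, -2.1]
grip_width: 0.0501
```

Request:
arm_command(targets=[[0,0,-15,0,0,0],[0,0,-30,0,0,0],[0,0,-40,0,0,0],[0,0,-45,0,0,0],[0,0,-35,0,0,0],[0,0,-15,0,0,0],[0,0,0,0,0,0]])

```text
clock: 39.85
position: [0.4269, -0.0675, 0.2342]
tool_rot: [3.139, -0.002, 1.625]
force: [-0.4, 0.7, -2.7]
grip_width: 0.0498
```

```bash
python3 nav.py .487 -.2835 .22 1.627
```

```text
shift [-219.    48.2   14. ] dist 225.0 rot [ 0.2 -0.1 -0.1] pos [ 0.4269 -0.0675  0.2342] [ 3.139e+00 -2.000e-03  1.625e+00] F [-0.4  0.7 -2.7] w 0.0498 q7 1.68 t 39.85
```

Request:
arm_command(targets=[[-18,4,0,0,0,0],[-32,7,0,0,0,0],[-38,8,0,0,0,0],[-40,9,0,0,0,0],[-38,8,0,0,0,0],[-25,6,0,0,0,0],[-12,3,0,0,0,0],[0,0,0,0,0,0]])

```text
clock: 40.65
position: [0.4826, -0.2736, 0.2257]
tool_rot: [-3.137, -0.005, 1.629]
force: [-0.1, 0.7, -2.4]
grip_width: 0.0497
```

```bash
python3 nav.py .487 -.2835 .165 1.627
```

```text
shift [-10.5   4.1  60.6] dist 62.0 rot [-0.3 -0.3  0.1] pos [ 0.4826 -0.2736  0.2257] [-3.137 -0.005  1.629] F [-0.1  0.7 -2.4] w 0.0497 q7 2.13 t 40.65
```

Request:
arm_command(targets=[[-6,2,3,-0.2,-0.2,0],[-3,1,10,0,0,0],[0,0,18,0,0,0],[0,0,16,0,0,0],[0,0,8,0,0,0],[0,0,0,0,0,0],[0,0,0,0,0,0]])

```text
clock: 41.35
position: [0.486, -0.2771, 0.1653]
tool_rot: [-3.139, -0.004, 1.636]
force: [0.6, -0.6, -1.8]
grip_width: 0.05
```

```bash
python3 nav.py .487 -.2835 .153 1.627
```

```text
shift [-6.5  0.6 12.3] dist 14.0 rot [-0.2 -0.2  0.5] pos [ 0.486  -0.2771  0.1653] [-3.139 -0.004  1.636] F [ 0.6 -0.6 -1.8] w 0.05 q7 2.15 t 41.35
```

Request:
arm_command(targets=[[-4.5,0.5,2,0,-0.2,0.4],[-1.5,0,3,0,0,0],[0,0,3,0,0,0],[0,0,1,0,0,0],[0,0,0,0,0,0],[0,0,0,0,0,0]])

```text
clock: 41.95
position: [0.4878, -0.2838, 0.1573]
tool_rot: [-3.141, 0.001, 1.628]
force: [0.2, -0.2, -1.5]
grip_width: 0.0499
```

```bash
python3 nav.py .487 -.2835 .153 1.627
python3 - <<'E'
from m import *
f=grab('side'); print(top(f,(.4864,-.2835),.04,.178,.008))
E
```

```text
shift [ 0.3 -0.7  4.3] dist 4.0 rot [-0.   0.1  0.1] pos [ 0.4878 -0.2838  0.1573] [-3.141e+00  1.000e-03  1.628e+00] F [ 0.2 -0.2 -1.5] w 0.0499 q7 2.15 t 41.95
[ 4.897e-01 -2.773e-01  3.420e-02  1.765e-01  8.200e+01]
```

Request:
arm_command(targets=[[0,0,1.5,0,0,0],[0,0,1.5,0,0,0],[0,0,1,0,0,0],[0,0,0,0,0,0]])

```text
clock: 42.4
position: [0.4878, -0.2837, 0.1531]
tool_rot: [3.142, 0.001, 1.628]
force: [-0.0, 0.3, -0.9]
grip_width: 0.05
```

Request:
arm_command(targets=[[0,0,1.5,0,0,0],[0,0,1,0,0,0],[0,0,0,0,0,0]])

```text
clock: 42.7
position: [0.4881, -0.284, 0.1529]
tool_rot: [3.14, 0.001, 1.628]
force: [0.0, 0.5, -2.1]
grip_width: 0.0501
```

Seated at the expected height (0.153 m). Release and withdraw.

Request:
arm_command(targets=[[0,0,0,0,0,0],[0,0,0,0,0,0],[0,0,0,0,0,0],[0,0,0,0,0,0],[0,0,0,0,0,0],[0,0,0,0,0,0]], grip=100)

```text
clock: 43.3
position: [0.4884, -0.2842, 0.1529]
tool_rot: [3.139, 0.002, 1.628]
force: [-0.6, 0.6, 0.1]
grip_width: 0.0855
```

Request:
arm_command(targets=[[0,0,-8,0,0,0],[0,0,-20,0,0,0],[0,0,-30,0,0,0],[0,0,-30,0,0,0],[0,0,-20,0,0,0],[20,0,0,0,0,0],[35,0,0,0,0,0],[40,0,0,0,0,0]])

```text
clock: 44.1
position: [0.4818, -0.1917, 0.269]
tool_rot: [3.138, 0.004, 1.62]
force: [0.7, 0.9, 0.2]
grip_width: 0.0855
```

Request:
arm_command(targets=[[40,0,0,0,0,0],[40,0,0,0,0,0],[40,0,0,0,0,0],[40,0,0,0,0,0],[30,0,0,0,0,0],[20,0,0,0,0,0],[0,0,0,0,0,0],[0,0,0,0,0,0]])

```text
clock: 44.9
position: [0.4698, 0.0307, 0.2735]
tool_rot: [3.131, 0.004, 1.625]
force: [1.0, 0.3, -0.7]
grip_width: 0.0854
```

```bash
python3 sh.py
python3 - <<'E'
from m import *
for n in('side','top'):
    f=grab(n); save(f,'end_%s.png'%n); print(n,'cup',top(f,(.487,-.284),.045,.175))
    for k,c,z in(('short',(.444,.0745),.03),('jar',(.556,.1125),.055),('dish',(.670,.0674),.02)): print(k,top(f,c,.05,z))
    if n=='side': cv2.imwrite('pics/endc.png',cv2.resize(f['color'][50:200,240:440],None,fx=4,fy=4)[:,:,::-1])
E
```

```text
side [np.float64(0.1052), np.float64(0.1054)] ((486.8022155761719, -282.82080078125), (240.06517028808594, 70.31863403320312), 4.0155839920043945)
top [np.float64(0.1046), np.float64(0.1046)] ((486.2740478515625, -283.3456115722656), (239.59669494628906, 62.6815071105957), 3.303610324859619)
side cup None
short [4.45e-01 7.36e-02 2.81e-02 3.02e-02 3.52e+02]
jar [5.558e-01 1.133e-01 2.020e-02 5.500e-02 2.130e+02]
dish [6.696e-01 6.710e-02 3.730e-02 1.830e-02 2.300e+02]
top cup [ 4.858e-01 -2.827e-01  2.510e-02  1.738e-01  1.880e+02]
short None
jar None
dish None
```

View pics/endc.png

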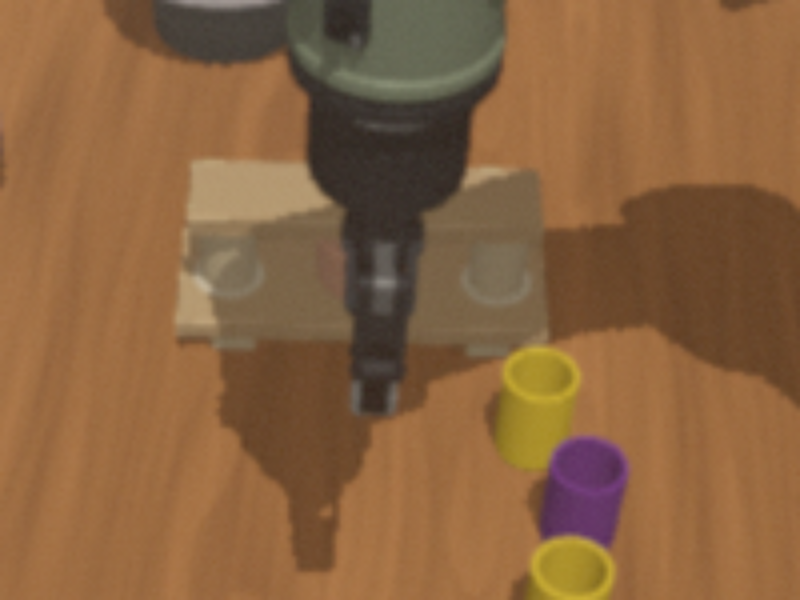

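The gripper hides the cup in the side crop. The shelf rests squarely on both props. I'll confirm with the top picture.

View pics/end_top.png

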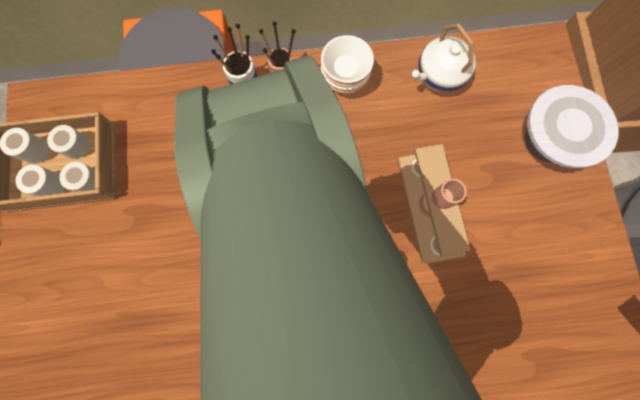

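The top view shows the cup upright in the middle of the upper shelf (452,192), with the shelf lined up over the lower one and the robot clear. Handing in.

```bash
python3 -c "
from workcell import bot
print(bot.job_done(), bot.observe()['clock'])"
```

```text
the job is handed in; nothing more can be done
the job is handed in; nothing more can be done
```

I built the tier in the required order and handed it in at about 45 s of the 128 s allowed. No verdict was reported.

| Thing | Last measured position | Target or check |
|---|---|---|
| Bowl | (0.486, -0.283) m | lower shelf centre (0.4856, -0.2825); within about 1 mm |
| Prop B | (0.391, -0.287) m | patch at (0.391, -0.288) |
| Prop A | (0.580, -0.277) m | patch at (0.580, -0.278) |
| Loose shelf | (0.4863, -0.2833) m, top at 0.105 m | yaw about 3.3° in the top view, against 3.1° for the lower shelf |
| Cup | (0.486, -0.283) m, rim at about 0.174 m | within about 1 mm of the loose shelf's centre |

- **Bystanders:** the short prop, jar and dish measured within about 1 mm of their starting places in the final side view.
- **Hidden by the arm:** in the final pictures the arm hid the cup in the side view and the bystanders in the top view, so each was confirmed from one camera only. The bowl and props were last measured before the loose shelf was laid over them.
- **Camera disagreement:** the side view gave the loose shelf's yaw as 2.3° and later 4.0°. Those fits are distorted by its visible edge face, so I trusted the top view. One side-view reading of prop B was 2–3 mm off the top view. All of this is within tolerance.

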